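# Nest the hexagon cutters on their board and cover them

### The job

Put the hexagon cutter set away on the round beech board in the drawer: stand the smallest cutter upright in the middle of the board, then set the medium one down around it, then the large one around both, and last lay the steel lid, knob up and centred, on top of the nest. Set things down rather than dropping them, and leave the stamp, the dredger and the crock where they are, upright.

Things in the scene. Friction and masses are not known exactly. Their poses are not given: they have to be found in the camera images.
- cutter_small: The smallest hexagon cutter, an open ring of tin: 33 mm across the outer flats, 28 mm across the inner flats (wall 2.5 mm), 40 mm high. Origin at the centre of its underside; z up its axis; its own x axis points square at the middle of one flat (flats every 60 degrees). Loose, under 0.15 kg, starts upright on the drawer floor.
- cutter_medium: The middle-sized hexagon cutter, an open ring of tin: 50 mm across the outer flats, 45 mm across the inner flats (wall 2.5 mm), 40 mm high. Origin at the centre of its underside; z up its axis; its own x axis points square at the middle of one flat (flats every 60 degrees). Loose, under 0.15 kg, starts upright on the drawer floor.
- cutter_large: The largest hexagon cutter, an open ring of tin: 68 mm across the outer flats, 63 mm across the inner flats (wall 2.5 mm), 40 mm high. Origin at the centre of its underside; z up its axis; its own x axis points square at the middle of one flat (flats every 60 degrees). Loose, under 0.15 kg, starts upright on the drawer floor. Each cutter fits round the next smaller at any yaw.
- lid: Flat round steel lid: disc 84 mm across and 5 mm thick with an upright dark steel knob (a plain cylinder 24 mm across, 33 mm high) at its centre, so 38 mm high in all. Origin at the centre of the disc's underside, z up. Loose, under 0.2 kg; it starts lying on the drawer floor with its knob up.
- board: Round beech board 130 mm across and 12 mm thick, fixed on the galvanised drawer floor, which is flat, level and 6 mm above the table (z = 0.006). Origin at the centre of its underside, z up: its top is 12 mm above its origin.
- stamp: Bystander, not to be moved: brass cookie stamp standing on its 48 mm disc, with a turned beech handle on top, 66 mm high. Origin at the centre of its underside.
- dredger: Bystander, not to be moved: stainless dredger shaker with a domed lid, 68 mm across, 104 mm high. Origin at the centre of its underside.
- crock: Bystander, not to be moved: small open grey stoneware crock, 80 mm across, 75 mm high. Origin at the centre of its underside.
Mind the look-alikes: they are no part of the job. Leave any green look-alike of the cutter_large alone.

How it is judged (in metres and radians):
On the way, in this order (a step that is already met when the one before it is completed fails the run):
1. the small cutter stands released in the middle of the board (horizontal distance between cutter_small and board below 0.012 m and z of cutter_small in the frame of board between 0.008 and 0.016 m and angle between cutter_small's own z axis and vertical below 0.08 rad and contact force between the fingers and cutter_small below 0.3 N), for 0.2 s.
2. the medium cutter stands released on the board around the small one (horizontal distance between cutter_small and board below 0.012 m and z of cutter_small in the frame of board between 0.008 and 0.016 m and angle between each of cutter_small, cutter_medium's own z axis and vertical below 0.08 rad and horizontal distance between cutter_medium and cutter_small below 0.01 m and z of cutter_medium in the frame of board between 0.008 and 0.016 m and contact force between the fingers and cutter_medium below 0.3 N), for 0.2 s.
3. the large cutter stands released on the board around the other two (horizontal distance between cutter_small and board below 0.012 m and z of cutter_small in the frame of board between 0.008 and 0.016 m and angle between each of cutter_small, cutter_medium, cutter_large's own z axis and vertical below 0.08 rad and horizontal distance between cutter_medium and cutter_small below 0.01 m and z of cutter_medium in the frame of board between 0.008 and 0.016 m and horizontal distance between cutter_large and cutter_medium below 0.01 m and z of cutter_large in the frame of board between 0.008 and 0.016 m and contact force between the fingers and cutter_large below 0.3 N), for 0.2 s.
4. the lid lies released on top of the nested cutters (horizontal distance between cutter_small and board below 0.012 m and z of cutter_small in the frame of board between 0.008 and 0.016 m and angle between each of cutter_small, cutter_medium, cutter_large, lid's own z axis and vertical below 0.08 rad and horizontal distance between cutter_medium and cutter_small below 0.01 m and z of cutter_medium in the frame of board between 0.008 and 0.016 m and horizontal distance between cutter_large and cutter_medium below 0.01 m and z of cutter_large in the frame of board between 0.008 and 0.016 m and horizontal distance between lid and cutter_large below 0.012 m and z of lid in the frame of board between 0.048 and 0.056 m and contact force between the fingers and lid below 0.3 N), for 0.2 s.
At the end, for the whole second after the job is handed in: All released, at rest, upright within 0.08 rad, heights within 4 mm: small cutter on the board within 12 mm of its centre; medium and large cutters on the board around it, each centred within 10 mm on the next smaller; lid knob up on their rims, within 12 mm of the large cutter's centre (all of step 4 and contact force between the fingers and cutter_small below 0.3 N and linear speed of each of cutter_small, cutter_medium, cutter_large, lid below 0.02 m/s and contact force between the fingers and cutter_medium below 0.3 N and contact force between the fingers and cutter_large below 0.3 N); the robot touches nothing.
It fails at once if the stamp is moved more than 20 mm or tipped over (distance of stamp from where it was at the start of the episode above 0.02 m or angle between stamp's own z axis and vertical above 0.3 rad).
It fails at once if the dredger is moved more than 20 mm or tipped over (distance of dredger from where it was at the start of the episode above 0.02 m or angle between dredger's own z axis and vertical above 0.3 rad).
It fails at once if the crock is moved more than 20 mm or tipped over (distance of crock from where it was at the start of the episode above 0.02 m or angle between crock's own z axis and vertical above 0.3 rad).
It fails at once if a cutter or the lid is dropped: falls free of the fingers at over 0.7 m/s (a fall of some 25 mm) ((contact force between the fingers and cutter_small below 0.1 N and linear speed of cutter_small above 0.7 m/s) or (contact force between the fingers and cutter_medium below 0.1 N and linear speed of cutter_medium above 0.7 m/s) or (contact force between the fingers and cutter_large below 0.1 N and linear speed of cutter_large above 0.7 m/s) or (contact force between the fingers and lid below 0.1 N and linear speed of lid above 0.7 m/s)).
It also fails if it takes over 112 s, if anything falls off the work surface, if the arm or the gripper's body presses on something with over 40 N, if the wrist force passes 120 N, or if a joint passes its speed limit or range.

### The arm

A 6-joint arm with a two-finger parallel gripper is mounted at the origin on the work surface. World frame = base frame: x ahead of the robot, y to its left, z up, the work surface at z = 0. Lengths are in m, angles in degrees, forces in N, time in s.
With the tool pointing down it reaches from about 0.15 to 0.775 m from the base axis. Payload 6.1 kg.
Tool frame: the origin (TCP) lies at the very end of the fingers, on their centre line; the grasp point (between the pads) lies 19 mm behind it; x points along the fingers, z is the direction in which the jaws open and shut, and the axes are right-handed (so a half turn about x gives the same grasp; the last joint's range is limited). The gripper opens to 85 mm and grips with 20 to 120 N. Pads are 22 mm wide; open, the fingers measure 114 mm over their backs; the gripper's body (76 mm by 85 mm) begins 54 mm behind the grasp point. The pads swing forward as they close: fully open they stand 13 mm farther back than shut.
Start: joints at [64.4, 7.208, -2.269, 80.523, 0, 90], TCP at [0.227, 0.473, 0.231] pointing down, gripper open.
Joint ranges: [-155.77, 155.77], [-54.66, 111.73], [-72.52, 77.12], [-102.08, 115.82], [-83.92, 84.16], [-180, 180]. Speed limits (degrees/s): [136.94, 136.94, 172.46, 180, 180, 180].

### API

Orientations are given as [roll, pitch, yaw] about the fixed x, y, z axes, in that order (R = Rz(yaw) Ry(pitch) Rx(roll)).
In Python, from workcell import robot gives the robot as it stands.
- The arm moves only by the tool move_arm, never from a script. Its argument "increments" is a list of rows, each an object of numbers: "claw": the opening, from 0 (shut) to 1 (fully open); "tx", "ty", "tz": the shift along the tool's x, y, z in m; "spin": the turn about the tool's x in rad. In form: [{"claw": .., "tx": .., "ty": .., "tz": .., "spin": ..}, ...]. A call has 1 to 8 rows; each row shifts and turns the commanded pose from where the row before left it, along the tool's axes as they then stand; what a row does not reach is not made up. A row lasts 1/10 s, in which the tool goes at most 50 mm and 8.59 degrees, less where a joint would pass 70% of its speed; a pose out of reach is approached as far as the arm can. A call with a gripper value outside its range is refused whole. The fingers move at their own pace and stop on an object; "squeeze" is the grip in N (left out, the last holds). Time passes only in rows, so rows that do not move let the fingers close. It gives the time, the measured TCP pose, the force and the opening at its end, in the units of the state.
- robot.get_obs(): the state, without advancing time (a new reading comes with each control period).
- robot.snapshot(name): name is "scene" or "top"; returns (picture, depth): 400x640x3 uint8, blue, green, red; 400x640 float32, m along the optical axis (not along the pixel's ray), 0 where there is no reading.
- robot.camera_model(name): a dict with "camera_matrix" (3x3 intrinsics, pixels), "k1" (the pictures are not rectified: a ray, as slopes to the right and down, at radius r is drawn at 1 + k1 r^2 times it, then the intrinsics apply), "pose" (4x4, takes a point from camera to world coordinates). Camera axes: x right, y down, z forward; pixel columns grow to the right and rows downward; lengths in m; the calibration is good to about 2 mm. A picture is of the moment at which its call begins. camera_model takes no time and is no camera call.
- robot.job_done(): hands the job in, once; it reports no verdict.
The state is a dict: "time": time; "q": joint angles; "dq": joint speeds; "tau": joint torques, N m; "tool_pos": TCP position; "ee_rot": TCP orientation; "contact_force": force on the tool from outside, world axes, zero at the start; "ft_torque": the same for the moment, N m; "gripper_width": finger opening in m.
Only numpy, scipy, OpenCV 4.12 (cv2) and the standard library are available. Lean on these libraries where they do the work, as an engineer would, in place of code of your own. Each camera call takes 0.05 s, during which the arm holds its last target. There are 200 camera calls.

## Working session

There is one attempt and no reset: what is moved stays moved. The work goes in short steps, Python scripts to look and compute and a tool call to move; the robot and the scene stay as the last step left them, time stands still between calls to the robot, and variables do not carry over. Pictures are saved under pics/ and viewed, about 12 in all and at most 16, crops included, and the job is handed in when it is done.

Besides the shell and the picture viewer there is one more tool, called after "Call:" as name([rows], argument=value, ...), one row to a line, values as JSON. move_arm: Moves the arm, as the interface text tells. Its arguments: {"type":"object","properties":{"increments":{"type":"array"},"squeeze":{"type":"number"}},"required":["increments"]}

```bash
ls; mkdir -p pics; cat > h.py <<'E'
import numpy as np, cv2
from workcell import robot
def snap(n,f=None):
    im,d=robot.snapshot(n)
    if f: cv2.imwrite('pics/'+f,im)
    return im,d,robot.camera_model(n)
def rays(c,uv):
    uv=np.asarray(uv,float).reshape(-1,1,2)
    K=np.array(c['camera_matrix'],float)
    # model: distorted = r*(1+k1 r^2): cv2 k1
    p=cv2.undistortPointsIter(uv,K,np.array([c['k1'],0,0,0.]),None,None,(3,50,1e-10)).reshape(-1,2)
    return np.c_[p,np.ones(len(p))]
def plane(c,uv,z):
    r=rays(c,uv);T=np.array(c['pose']);d=r@T[:3,:3].T;o=T[:3,3]
    return o+d*((z-o[2])/d[:,2])[:,None]
def depthpts(c,uv,dep):
    r=rays(c,uv);T=np.array(c['pose'])
    return (r*np.asarray(dep)[:,None])@T[:3,:3].T+T[:3,3]
def proj(c,P):
    T=np.linalg.inv(np.array(c['pose']));P=np.asarray(P,float).reshape(-1,3)
    return cv2.projectPoints(P@T[:3,:3].T+T[:3,3],np.zeros(3),np.zeros(3),np.array(c['camera_matrix'],float),np.array([c['k1'],0,0,0.]))[0].reshape(-1,2)
E
python3 - <<'E'
from h import *
for n in('scene','top'):
    im,d,c=snap(n,n+'0.png');print(n,c)
print(robot.get_obs())
E
```

```text
pics
scene {'camera_matrix': array([[472.41460292,   0.        , 309.5319479 ],
       [  0.        , 472.41460292, 204.82329624],
       [  0.        ,   0.        ,   1.        ]]), 'k1': -0.1336022256737489, 'pose': array([[ 0.64329471,  0.55457988, -0.52783812,  1.0713004 ],
       [ 0.76552176, -0.47688278,  0.43192505, -0.38964019],
       [-0.01217996, -0.68192667, -0.73131913,  0.89321441],
       [ 0.        ,  0.        ,  0.        ,  1.        ]])}
top {'camera_matrix': array([[412.9566568 ,   0.        , 322.61042731],
       [  0.        , 412.9566568 , 200.39635478],
       [  0.        ,   0.        ,   1.        ]]), 'k1': -0.012973073336840073, 'pose': array([[ 0.02231727, -0.98567253,  0.16718735,  0.2691973 ],
       [-0.99917679, -0.02765707, -0.02967882,  0.12941233],
       [ 0.03387751, -0.16638737, -0.98547834,  1.01217162],
       [ 0.        ,  0.        ,  0.        ,  1.        ]])}
{'time': 0.1, 'q': array([ 6.44019688e+01,  7.23993623e+00, -2.32160165e+00,  8.05236436e+01,
       -3.08116839e-04,  9.00001745e+01]), 'dq': array([ 0.01066158, -0.18761624,  0.16759821, -0.12777358,  0.0443339 ,
       -0.02047471]), 'tau': array([ 2.08416743e-03, -4.36902988e+01,  3.53607881e+01,  1.36245906e-02,
        1.80243414e-04, -2.78759709e-07]), 'tool_pos': array([0.22666939, 0.47313355, 0.23057905]), 'ee_rot': array([-179.79257733,   89.91481798, -115.39078282]), 'contact_force': array([-0.66354695,  0.05518322, -0.01656447]), 'ft_torque': array([-0.05671624,  0.00358843, -0.05409824]), 'gripper_width': 0.08537825807704559}
```

View pics/scene0.png

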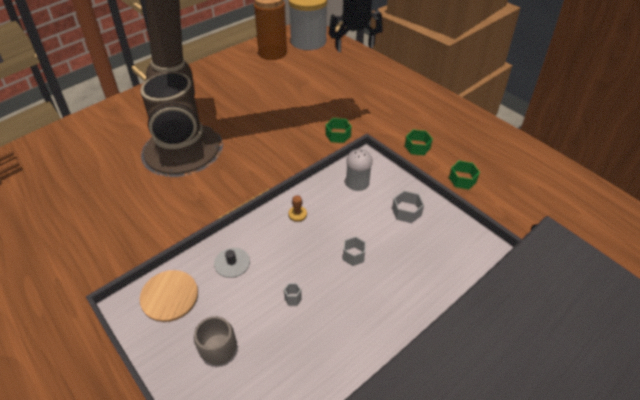

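View pics/top0.png

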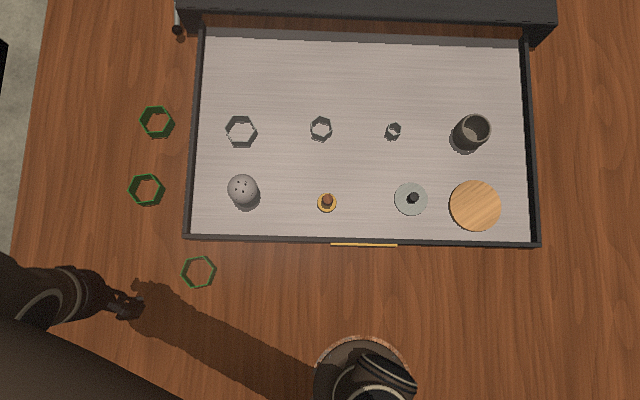

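```bash
python3 - <<'E'
from h import *
tiles=[]
for n in('top','scene'):
    im,d,c=snap(n)
    v,u=np.mgrid[0:400,0:640];uv=np.c_[u.ravel(),v.ravel()]
    P=depthpts(c,uv,d.ravel()).reshape(400,640,3)
    appr={'L':(241,131),'M':(321,128),'S':(393,131),'lid':(410,198),'board':(475,206),'stamp':(327,203),'dred':(243,192),'crock':(470,133)}
    ct=robot.camera_model('top')
    for k,p in appr.items():
        w=plane(ct,[p],0.03)[0]
        q=np.round(proj(c,[w])[0]).astype(int)
        r=45
        s=P[q[1]-r:q[1]+r,q[0]-r:q[0]+r].reshape(-1,3)
        m=np.hypot(*(s[:,:2]-w[:2]).T)<0.065
        s=s[m]
        h=np.histogram(s[:,2],bins=np.arange(-0.01,0.12,0.005))[0]
        lo={'L':.035,'M':.035,'S':.035,'lid':.009,'board':.012,'stamp':.01,'dred':.01,'crock':.06}[k]
        t=s[s[:,2]>lo]
        bb=(t[:,:2].min(0)+t[:,:2].max(0))/2 if len(t) else 0
        print(n,k,w[:2].round(3),q,'bbox c',np.round(bb,4),'ext',np.round(np.ptp(t[:,:2],axis=0),3),len(t),h)
        if k in 'LMS': tiles.append(cv2.resize(im[q[1]-25:q[1]+25,q[0]-25:q[0]+25],(250,250),interpolation=cv2.INTER_CUBIC))
cv2.imwrite('pics/crops.png',np.vstack([np.hstack(tiles[:3]),np.hstack(tiles[3:])]))
E
```

```text
top L [0.604 0.305] [241 131] bbox c [0.6062 0.3065] ext [0.07  0.075] 168 [  0   8 934 678  42  32  42  46  42  37  86  45   0   0   0   0   0   0
   0   0   0   0   0   0   0]
top M [0.618 0.108] [321 128] bbox c [0.6198 0.1083] ext [0.056 0.055] 125 [  0  11 943 720  35  23  29  29  29  35  58  32   0   0   0   0   0   0
   0   0   0   0   0   0   0]
top S [ 0.617 -0.072] [393 131] bbox c [ 0.6174 -0.0719] ext [0.036 0.035] 83 [  0   8 973 757  21  21  19  17  21  24  36  22   1   0   0   0   0   0
   0   0   0   0   0   0   0]
top lid [ 0.448 -0.113] [410 198] bbox c [ 0.4482 -0.1107] ext [0.124 0.111] 623 [   0    4  628 1001  338    9    6    6    5   13   63    4    0    0
    0    0    0    0    0    0    0    0    0    0    0]
top board [ 0.432 -0.273] [475 206] bbox c [ 0.4348 -0.2753] ext [0.124 0.124] 1946 [   0    2   85  108  267 1610  100    0    0    0    0    0    0    0
    0    0    0    0    0    0    0    0    0    0    0]
top stamp [0.43  0.089] [327 203] bbox c [0.4515 0.0968] ext [0.083 0.111] 301 [  0   7 989 836  44 147   3   0   0   0   0   0   8   6  20  5
[... 1230 characters left out ...]
0.122 0.122] 2000 [   0    0   32   39  267 1702   35    0    0    0    0    0    0    0
    0    0    0    0    0    0    0    0    0    0    0]
scene stamp [0.43  0.089] [295 207] bbox c [0.4279 0.0771] ext [0.067 0.071] 346 [  0   1 532 655  50 130  16  10   5  10   7   8  16  17  20  49   8   0
   0   0   0   0   0   0   0]
scene dred [0.451 0.292] [360 175] bbox c [0.4533 0.3017] ext [0.065 0.103] 899 [  0   1 323 421  29  31  35  31  36  32  32  37  33  29  40  35  32  25
  34  41  71  70 125  92   9]
scene crock [ 0.618 -0.268] [215 345] bbox c [ 0.6208 -0.2643] ext [0.077 0.08 ] 651 [  0   1 756 781 192  67  80  82  91  82  93  96  83  89 104 117 105 235
  90   0   0   0   0   0   0]
```

View pics/crops.png

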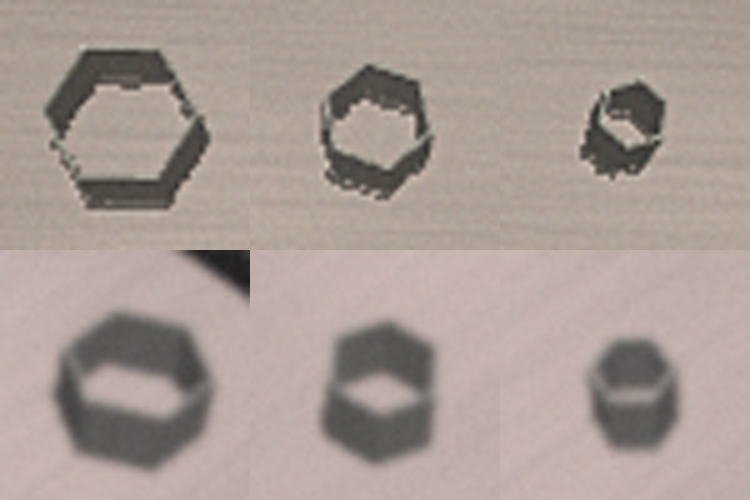

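```bash
cat >> h.py <<'E'
from scipy.spatial.transform import Rotation as Ro
def cloud(n):
    im,d=robot.snapshot(n);c=robot.camera_model(n)
    v,u=np.mgrid[0:400,0:640]
    P=depthpts(c,np.c_[u.ravel(),v.ravel()],d.ravel())
    return P[d.ravel()>0],im.reshape(-1,3)[d.ravel()>0]
def near(P,xy,r,lo,hi): return P[(np.hypot(*(P[:,:2]-xy).T)<r)&(P[:,2]>lo)&(P[:,2]<hi)]
def sup(s,a):
    u=np.array([np.cos(a),np.sin(a)]);q=s[:,:2]@u
    return np.percentile(q,98),np.percentile(q,2)
def hexfit(s):
    best=min(np.arange(0,60,1.),key=lambda t:sum(np.subtract(*sup(s,np.radians(t+k))) for k in(0,60,120)))
    A=[];b=[]
    w=[]
    for k in(0,60,120):
        a=np.radians(best+k);h,l=sup(s,a);A.append([np.cos(a),np.sin(a)]);b.append((h+l)/2);w.append(h-l)
    return np.linalg.lstsq(np.array(A),np.array(b),rcond=None)[0].round(4),best,np.round(w,4)
def circ(s):
    hull=cv2.convexHull((s[:,:2]*1e3).astype(np.float32));(c,r)=cv2.minEnclosingCircle(hull);return np.round(np.array(c)/1e3,4),round(r/1e3,4),np.round((s[:,:2].min(0)+s[:,:2].max(0))/2,4)
def tool():
    o=robot.get_obs();R=Ro.from_euler('xyz',o['ee_rot'],degrees=True).as_matrix()
    return o,R
def go(t,jaw=None):
    o,R=tool();d=R.T@(np.array(t)-o['tool_pos'])
    za=np.degrees(np.arctan2(R[1,2],R[0,2]))
    print('pos',o['tool_pos'].round(4),'jaw',za.round(1),'q',o['q'].round(1),'F',o['contact_force'].round(1),'w',round(o['gripper_width'],4),'t',round(o['time'],2))
    print(' d tool',d.round(4), end=' ')
    if jaw is not None:
        e=(jaw-za+90)%180-90; print('spin(rad about down)',np.radians(-e).round(3),'deg ccw',e.round(1))
E
python3 - <<'E'
from h import *
for n in('top','scene'):
    P,_=cloud(n)
    for k,xy,r in(('L',(.607,.306),.05),('M',(.621,.108),.04),('S',(.619,-.072),.03)):
        print(n,k,hexfit(near(P,xy,r,.040,.055)))
    print(n,'knob',circ(near(P,(.449,-.111),.025,.036,.06)),'disc',circ(near(P,(.449,-.111),.055,.009,.02)))
    print(n,'board',circ(near(P,(.435,-.276),.07,.014,.03)))
go([.619,-.072,.15],0);print(tool()[1].round(3))
E
```

```text
top L (array([0.6061, 0.3068]), np.float64(3.0), array([0.0683, 0.0675, 0.0672]))
top M (array([0.6192, 0.1083]), np.float64(40.0), array([0.0499, 0.0491, 0.0491]))
top S (array([ 0.6187, -0.0724]), np.float64(18.0), array([0.0324, 0.0326, 0.0333]))
top knob (array([ 0.4501, -0.1193]), 0.0119, array([ 0.4497, -0.1188])) disc (array([ 0.4464, -0.1131]), 0.0512, array([ 0.4491, -0.1142]))
top board (array([ 0.4376, -0.2788]), 0.0657, array([ 0.4367, -0.279 ]))
scene L (array([0.6084, 0.3056]), np.float64(2.0), array([0.0673, 0.0662, 0.0698]))
scene M (array([0.6225, 0.1071]), np.float64(42.0), array([0.0492, 0.0507, 0.0507]))
scene S (array([ 0.6221, -0.0744]), np.float64(18.0), array([0.0337, 0.0321, 0.0342]))
scene knob (array([ 0.4545, -0.1193]), 0.0128, array([ 0.4541, -0.1208])) disc (array([ 0.4455, -0.122 ]), 0.05, array([ 0.4458, -0.1203]))
scene board (array([ 0.4396, -0.2793]), 0.0658, array([ 0.4394, -0.2808]))
pos [0.2268 0.4734 0.231 ] jaw 64.4 q [64.4  7.2 -2.3 80.5 -0.  90. ] F [-0.6  0.3  0.4] w 0.0851 t 0.3
 d tool [ 0.0812 -0.5893 -0.3223] spin(rad about down) 1.124 deg ccw -64.4
[[-0.    -0.902  0.432]
 [-0.     0.432  0.902]
 [-1.    -0.    -0.001]]
```

Call:
move_arm([
  {"claw": 1,"spin": 0.135},
  {"claw": 1,"spin": 0.135},
  {"claw": 1,"spin": 0.135},
  {"claw": 1,"spin": 0.135},
  {"claw": 1,"spin": 0.135},
  {"claw": 1,"spin": 0.135},
], squeeze=25)

```text
invalid input at $.increments[0]: expected keys claw, tx, ty, tz, spin
```

Call:
move_arm([
  {"claw": 1,"ty": -0.04,"tz": 0.013},
  {"claw": 1,"ty": -0.04,"tz": 0.013},
  {"claw": 1,"ty": -0.04,"tz": 0.013},
  {"claw": 1,"ty": -0.04,"tz": 0.013},
  {"claw": 1,"ty": -0.04,"tz": 0.013},
  {"claw": 1,"ty": -0.04,"tz": 0.013},
  {"claw": 1,"ty": -0.04,"tz": 0.013},
  {"claw": 1,"ty": -0.04,"tz": 0.013},
])

```text
invalid input at $.increments[0]: expected keys claw, tx, ty, tz, spin
```

Call:
move_arm([
  {"claw": 1,"ty": -0.04,"tz": 0.013},
  {"claw": 1,"ty": -0.04,"tz": 0.013},
  {"claw": 1,"ty": -0.04,"tz": 0.013},
  {"claw": 1,"ty": -0.04,"tz": 0.013,"tx": 0.03},
  {"claw": 1,"ty": -0.04,"tz": 0.013,"tx": 0.03},
  {"claw": 1,"ty": -0.04,"tz": 0.013,"tx": 0.03},
  {"claw": 1,"ty": -0.04,"tz": 0.013},
  {"claw": 1,"ty": -0.04,"tz": 0.013},
])

```text
invalid input at $.increments[0]: expected keys claw, tx, ty, tz, spin
```

```bash
python3 - <<'E'
from h import *
go([.6204,-.0734,.012],18)
E
```

```text
pos [0.2268 0.4734 0.231 ] jaw 64.4 q [64.4  7.2 -2.3 80.5 -0.  90. ] F [-0.6  0.3  0.4] w 0.0851 t 0.3
 d tool [ 0.2192 -0.5912 -0.3229] spin(rad about down) 0.81 deg ccw -46.4
```

Call:
move_arm([
  {"claw": 1,"tx": 0,"ty": 0,"tz": 0,"spin": 0.135},
  {"claw": 1,"tx": 0,"ty": 0,"tz": 0,"spin": 0.135},
  {"claw": 1,"tx": 0,"ty": 0,"tz": 0,"spin": 0.135},
  {"claw": 1,"tx": 0,"ty": 0,"tz": 0,"spin": 0.135},
  {"claw": 1,"tx": 0,"ty": 0,"tz": 0,"spin": 0.135},
  {"claw": 1,"tx": 0,"ty": 0,"tz": 0,"spin": 0.135},
], squeeze=25)

```text
time: 0.9
tool_pos: [0.2268, 0.4734, 0.2312]
ee_rot: [-138.4, 90.0, -120.7]
contact_force: [-0.3, 0.2, -0.0]
gripper_width: 0.0855
```

Call:
move_arm([
  {"claw": 1,"tx": 0,"ty": -0.04,"tz": 0.013,"spin": 0},
  {"claw": 1,"tx": 0,"ty": -0.04,"tz": 0.013,"spin": 0},
  {"claw": 1,"tx": 0,"ty": -0.04,"tz": 0.013,"spin": 0},
  {"claw": 1,"tx": 0,"ty": -0.04,"tz": 0.013,"spin": 0},
  {"claw": 1,"tx": 0,"ty": -0.04,"tz": 0.013,"spin": 0},
  {"claw": 1,"tx": 0,"ty": -0.04,"tz": 0.013,"spin": 0},
  {"claw": 1,"tx": 0,"ty": -0.04,"tz": 0.013,"spin": 0},
  {"claw": 1,"tx": 0,"ty": -0.04,"tz": 0.013,"spin": 0},
])

```text
time: 1.7
tool_pos: [0.4253, 0.1997, 0.2315]
ee_rot: [10.4, 90.0, 28.4]
contact_force: [0.7, 0.5, 0.0]
gripper_width: 0.0857
```

Call:
move_arm([
  {"claw": 1,"tx": 0,"ty": -0.04,"tz": 0.013,"spin": 0},
  {"claw": 1,"tx": 0,"ty": -0.04,"tz": 0.013,"spin": 0},
  {"claw": 1,"tx": 0,"ty": -0.04,"tz": 0.013,"spin": 0},
  {"claw": 1,"tx": 0.03,"ty": -0.04,"tz": 0.013,"spin": 0},
  {"claw": 1,"tx": 0.03,"ty": -0.04,"tz": 0.013,"spin": 0},
  {"claw": 1,"tx": 0.03,"ty": -0.04,"tz": 0.013,"spin": 0},
  {"claw": 1,"tx": 0,"ty": -0.04,"tz": 0.013,"spin": 0},
  {"claw": 1,"tx": 0,"ty": -0.04,"tz": 0.013,"spin": 0},
])

```text
time: 2.5
tool_pos: [0.6199, -0.0692, 0.1426]
ee_rot: [152.7, 89.9, 170.7]
contact_force: [1.2, 0.3, 0.6]
gripper_width: 0.0854
```

```bash
python3 - <<'E'
from h import *
go([.6204,-.0734,.012],18)
E
```

```text
pos [ 0.6199 -0.0692  0.1426] jaw 18.0 q [-6.4 18.7  1.1 72.6  0.  65.6] F [1.2 0.3 0.6] w 0.0854 t 2.5
 d tool [ 0.1306 -0.0043 -0.0005] spin(rad about down) -0.0 deg ccw 0.0
```

Call:
move_arm([
  {"claw": 1,"tx": 0.03,"ty": -0.0015,"tz": -0.0025,"spin": 0},
  {"claw": 1,"tx": 0.03,"ty": 0,"tz": 0,"spin": 0},
  {"claw": 1,"tx": 0.03,"ty": 0,"tz": 0,"spin": 0},
  {"claw": 1,"tx": 0.025,"ty": 0,"tz": 0,"spin": 0},
  {"claw": 1,"tx": 0.014,"ty": 0,"tz": 0,"spin": 0},
  {"claw": 1,"tx": 0,"ty": 0,"tz": 0,"spin": 0},
])

```text
time: 3.1
tool_pos: [0.6165, -0.0698, 0.013]
ee_rot: [155.8, 89.8, 173.8]
contact_force: [-0.1, -0.4, 0.5]
gripper_width: 0.0858
```

Call:
move_arm([
  {"claw": 0.6,"tx": 0,"ty": 0,"tz": 0,"spin": 0},
  {"claw": 0.5,"tx": 0,"ty": 0,"tz": 0,"spin": 0},
  {"claw": 0.2,"tx": 0,"ty": 0,"tz": 0,"spin": 0},
  {"claw": 0.2,"tx": 0,"ty": 0,"tz": 0,"spin": 0},
  {"claw": 0.2,"tx": 0,"ty": 0,"tz": 0,"spin": 0},
  {"claw": 0.2,"tx": 0,"ty": 0,"tz": 0,"spin": 0},
  {"claw": 0.2,"tx": 0,"ty": 0,"tz": 0,"spin": 0},
  {"claw": 0.2,"tx": 0,"ty": 0,"tz": 0,"spin": 0},
])

```text
time: 3.9
tool_pos: [0.6189, -0.07, 0.0166]
ee_rot: [-23.1, 89.9, -5.1]
contact_force: [0.0, -0.1, 5.4]
gripper_width: 0.0326
```

```bash
python3 - <<'E'
from h import *
go([.6204,-.0734,.012],18)
im,d,c=snap('scene');q=proj(c,[.62,-.073,.04])[0].astype(int)
cv2.imwrite('pics/s1.png',cv2.resize(im[q[1]-80:q[1]+50,q[0]-80:q[0]+80],None,fx=4,fy=4))
E
```

```text
pos [ 0.6189 -0.07    0.0166] jaw 18.0 q [ -6.5  22.  -10.6  57.3   0.   65.6] F [ 0.  -0.1  5.4] w 0.0326 t 3.9
 d tool [ 0.0046 -0.0037  0.0004] spin(rad about down) -0.0 deg ccw 0.0
```

View pics/s1.png

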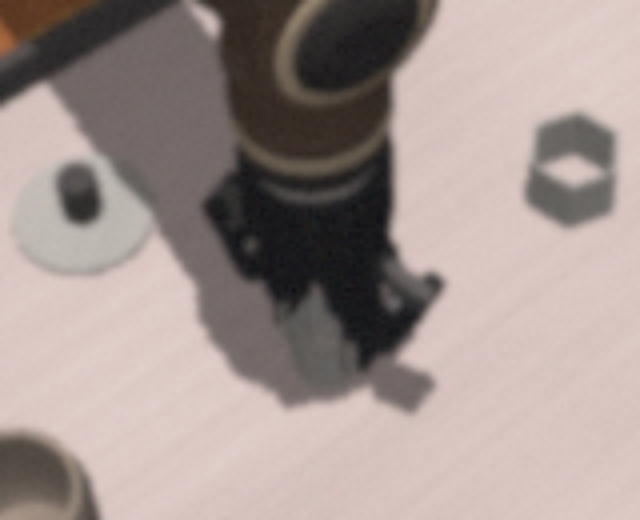

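Call:
move_arm([
  {"claw": 0.2,"tx": -0.01,"ty": 0,"tz": 0,"spin": 0},
  {"claw": 0.2,"tx": -0.03,"ty": 0,"tz": 0,"spin": 0},
  {"claw": 0.2,"tx": -0.04,"ty": 0,"tz": 0,"spin": 0},
  {"claw": 0.2,"tx": -0.03,"ty": 0,"tz": 0,"spin": 0},
  {"claw": 0.2,"tx": 0,"ty": 0,"tz": 0,"spin": 0.105},
  {"claw": 0.2,"tx": 0,"ty": 0,"tz": 0,"spin": 0.105},
  {"claw": 0.2,"tx": 0,"ty": 0,"tz": 0,"spin": 0.105},
])

```text
time: 4.65
tool_pos: [0.618, -0.07, 0.1261]
ee_rot: [-9.1, 90.0, -9.4]
contact_force: [0.3, 0.7, -0.9]
gripper_width: 0.0328
```

Call:
move_arm([
  {"claw": 0.2,"tx": 0,"ty": -0.014,"tz": -0.013,"spin": 0},
  {"claw": 0.2,"tx": 0,"ty": -0.03,"tz": -0.026,"spin": 0},
  {"claw": 0.2,"tx": 0,"ty": -0.03,"tz": -0.026,"spin": 0},
  {"claw": 0.2,"tx": 0,"ty": -0.03,"tz": -0.026,"spin": 0},
  {"claw": 0.2,"tx": 0,"ty": -0.03,"tz": -0.026,"spin": 0},
  {"claw": 0.2,"tx": 0,"ty": -0.03,"tz": -0.026,"spin": 0},
  {"claw": 0.2,"tx": 0,"ty": -0.03,"tz": -0.026,"spin": 0},
  {"claw": 0.2,"tx": 0,"ty": -0.012,"tz": -0.012,"spin": 0},
])

```text
time: 5.45
tool_pos: [0.4336, -0.2779, 0.1255]
ee_rot: [-141.9, 89.9, -142.0]
contact_force: [0.7, -0.1, -0.0]
gripper_width: 0.0329
```

```bash
python3 - <<'E'
from h import *
go([.438,-.2758,.0286],0)
for n in('top','scene'):
    im,d,c=snap(n);q=proj(c,[.438,-.28,.1])[0].astype(int)
    P,_=cloud(n)
    s=near(P,(.438,-.28),.022,.05,.2);print(np.histogram(s[:,2],bins=np.arange(.05,.2,.01))[0])
    cv2.imwrite('pics/s2%s.png'%n,cv2.resize(im[max(0,q[1]-70):q[1]+70,q[0]-70:q[0]+70],None,fx=2.5,fy=2.5))
a=[cv2.imread('pics/s2%s.png'%n) for n in('top','scene')];cv2.imwrite('pics/s2.png',np.hstack(a))
E
```

```text
pos [ 0.4336 -0.2779  0.1255] jaw -0.1 q [-32.6   7.4 -15.4  67.2  -0.1  57.5] F [ 0.7 -0.1 -0. ] w 0.0329 t 5.45
 d tool [0.0969 0.0022 0.0044] spin(rad about down) -0.002 deg ccw 0.1
[ 0  0  0  0  0  0 24 49 52 52 57 16 11  0 10]
[ 0  0  0  0  0  0 26 28 36 43 29  0  1  1 20]
```

View pics/s2.png

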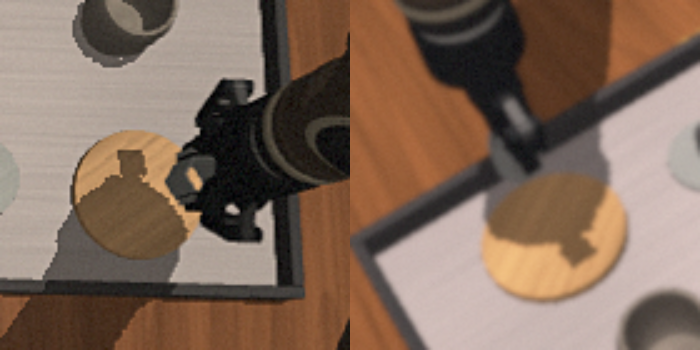

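Call:
move_arm([
  {"claw": 0.2,"tx": 0.02,"ty": 0.002,"tz": 0.0045,"spin": 0},
  {"claw": 0.2,"tx": 0.03,"ty": 0,"tz": 0,"spin": 0},
  {"claw": 0.2,"tx": 0.025,"ty": 0,"tz": 0,"spin": 0},
  {"claw": 0.2,"tx": 0.012,"ty": 0,"tz": 0,"spin": 0},
  {"claw": 0.2,"tx": 0.005,"ty": 0,"tz": 0,"spin": 0},
  {"claw": 0.2,"tx": 0.002,"ty": 0,"tz": 0,"spin": 0},
  {"claw": 0.2,"tx": 0,"ty": 0,"tz": 0,"spin": 0},
  {"claw": 0.2,"tx": 0,"ty": 0,"tz": 0,"spin": 0},
])

```text
time: 6.45
tool_pos: [0.4421, -0.2741, 0.0323]
ee_rot: [-31.3, 89.9, -31.3]
contact_force: [-0.2, -0.1, -0.8]
gripper_width: 0.0327
```

```bash
python3 - <<'E'
from h import *
go([.438,-.2758,.0286],0)
E
```

```text
pos [ 0.4421 -0.2741  0.0323] jaw -0.0 q [-31.8  11.1 -23.3  55.5   0.   58.2] F [-0.2 -0.1 -0.8] w 0.0327 t 6.45
 d tool [ 0.0037 -0.0017 -0.0041] spin(rad about down) -0.001 deg ccw 0.0
```

Call:
move_arm([
  {"claw": 0.2,"tx": 0,"ty": -0.0015,"tz": -0.004,"spin": 0},
  {"claw": 0.2,"tx": 0.002,"ty": 0,"tz": 0,"spin": 0},
  {"claw": 0.2,"tx": 0.001,"ty": 0,"tz": 0,"spin": 0},
  {"claw": 0.2,"tx": 0.001,"ty": 0,"tz": 0,"spin": 0},
  {"claw": 0.2,"tx": 0,"ty": 0,"tz": 0,"spin": 0},
  {"claw": 0.2,"tx": 0,"ty": 0,"tz": 0,"spin": 0},
])

```text
time: 7.05
tool_pos: [0.4372, -0.2754, 0.0285]
ee_rot: [-56.7, 90.0, -56.8]
contact_force: [-4.1, 0.9, 10.1]
gripper_width: 0.0324
```

```bash
python3 - <<'E'
from h import *
go([.438,-.2758,.0286],0)
E
```

```text
pos [ 0.4372 -0.2754  0.0285] jaw -0.1 q [-32.2  10.9 -24.   55.   -0.   57.9] F [-4.1  0.9 10.1] w 0.0324 t 7.05
 d tool [-0.0001 -0.0004  0.0008] spin(rad about down) -0.001 deg ccw 0.1
```

Call:
move_arm([
  {"claw": 0.2,"tx": -0.001,"ty": 0,"tz": 0,"spin": 0},
  {"claw": 0.42,"tx": 0,"ty": 0,"tz": 0,"spin": 0},
  {"claw": 0.5,"tx": 0,"ty": 0,"tz": 0,"spin": 0},
  {"claw": 0.7,"tx": 0,"ty": 0,"tz": 0,"spin": 0},
  {"claw": 1,"tx": 0,"ty": 0,"tz": 0,"spin": 0},
  {"claw": 1,"tx": 0,"ty": 0,"tz": 0,"spin": 0},
  {"claw": 1,"tx": 0,"ty": 0,"tz": 0,"spin": 0},
])

```text
time: 7.75
tool_pos: [0.4373, -0.2753, 0.0281]
ee_rot: [167.9, 90.0, 167.8]
contact_force: [0.1, 0.4, -0.4]
gripper_width: 0.0855
```

Call:
move_arm([
  {"claw": 1,"tx": -0.01,"ty": 0,"tz": 0,"spin": 0},
  {"claw": 1,"tx": -0.03,"ty": 0,"tz": 0,"spin": 0},
  {"claw": 1,"tx": -0.05,"ty": 0,"tz": 0,"spin": 0},
  {"claw": 1,"tx": -0.05,"ty": 0,"tz": 0,"spin": 0},
  {"claw": 1,"tx": 0,"ty": 0.05,"tz": 0,"spin": 0},
  {"claw": 1,"tx": 0,"ty": 0.05,"tz": 0,"spin": 0},
  {"claw": 1,"tx": 0,"ty": 0.05,"tz": 0,"spin": 0},
  {"claw": 1,"tx": 0,"ty": 0.05,"tz": 0,"spin": 0},
])

```text
time: 8.55
tool_pos: [0.4373, -0.0737, 0.1693]
ee_rot: [-5.4, 89.9, -5.5]
contact_force: [0.7, -0.4, -0.1]
gripper_width: 0.0852
```

```bash
python3 - <<'E'
from h import *
for n in('top','scene'):
    P,_=cloud(n)
    s=near(P,(.438,-.2795),.03,.052,.07);print(n,len(s),hexfit(s) if len(s)>20 else '', circ(near(P,(.438,-.2795),.07,.014,.03)))
    print(n,'M',hexfit(near(P,(.621,.108),.04,.040,.055)),'L',hexfit(near(P,(.607,.306),.05,.040,.055)))
go([.6208,.1077,.014],41)
E
```

```text
top 0  (array([ 0.4446, -0.2213]), 0.0245, array([ 0.4446, -0.2202]))
top M (array([0.6193, 0.1084]), np.float64(40.0), array([0.0497, 0.0493, 0.05  ])) L (array([0.6064, 0.3069]), np.float64(0.0), array([0.0686, 0.0678, 0.0669]))
scene 96 (array([ 0.4392, -0.2797]), np.float64(2.0), array([0.0339, 0.0329, 0.033 ])) (array([ 0.4405, -0.2793]), 0.0662, array([ 0.4401, -0.2803]))
scene M (array([0.6226, 0.1071]), np.float64(42.0), array([0.0492, 0.0511, 0.0498])) L (array([0.6091, 0.3053]), np.float64(5.0), array([0.0673, 0.0668, 0.0698]))
pos [ 0.4372 -0.0704  0.1693] jaw 0.4 q [ -9.2  -1.3 -19.   72.2   0.1  80.4] F [-0.4 -0.4 -0.2] w 0.0856 t 8.65
 d tool [0.1557 0.1768 0.1846] spin(rad about down) -0.709 deg ccw 40.6
```

Call:
move_arm([
  {"claw": 1,"tx": 0,"ty": 0,"tz": 0,"spin": 0.11},
  {"claw": 1,"tx": 0,"ty": 0,"tz": 0,"spin": 0.11},
  {"claw": 1,"tx": 0,"ty": 0,"tz": 0,"spin": 0.117},
])

```text
time: 8.95
tool_pos: [0.4376, -0.0755, 0.1689]
ee_rot: [-11.4, 90.0, -31.0]
contact_force: [-0.5, 0.3, 0.6]
gripper_width: 0.0854
```

Call:
move_arm([
  {"claw": 1,"tx": 0,"ty": 0.038,"tz": 0.019,"spin": 0},
  {"claw": 1,"tx": 0,"ty": 0.038,"tz": 0.019,"spin": 0},
  {"claw": 1,"tx": 0,"ty": 0.038,"tz": 0.019,"spin": 0},
  {"claw": 1,"tx": 0.02,"ty": 0.038,"tz": 0.019,"spin": 0},
  {"claw": 1,"tx": 0.03,"ty": 0.038,"tz": 0.019,"spin": 0},
  {"claw": 1,"tx": 0.03,"ty": 0.038,"tz": 0.02,"spin": 0},
  {"claw": 1,"tx": 0,"ty": 0,"tz": 0,"spin": 0},
  {"claw": 1,"tx": 0,"ty": 0,"tz": 0,"spin": 0},
])

```text
time: 9.75
tool_pos: [0.6187, 0.0991, 0.0896]
ee_rot: [-143.0, 89.8, -162.3]
contact_force: [0.7, -0.1, 0.5]
gripper_width: 0.0855
```

```bash
python3 - <<'E'
from h import *
go([.6208,.1077,.018],-19)
E
```

```text
pos [0.6187 0.0991 0.0896] jaw -19.3 q [  9.1  20.1  -3.7  66.4  -0.  118.4] F [ 0.7 -0.1  0.5] w 0.0855 t 9.75
 d tool [ 0.0716  0.0089 -0.0007] spin(rad about down) -0.006 deg ccw 0.3
```

Call:
move_arm([
  {"claw": 1,"tx": 0.015,"ty": 0.009,"tz": -0.0005,"spin": -0.005},
  {"claw": 1,"tx": 0.025,"ty": 0,"tz": 0,"spin": 0},
  {"claw": 1,"tx": 0.02,"ty": 0,"tz": 0,"spin": 0},
  {"claw": 1,"tx": 0.01,"ty": 0,"tz": 0,"spin": 0},
  {"claw": 1,"tx": 0,"ty": 0,"tz": 0,"spin": 0},
  {"claw": 1,"tx": 0,"ty": 0,"tz": 0,"spin": 0},
])

```text
time: 10.35
tool_pos: [0.6219, 0.1076, 0.0219]
ee_rot: [28.2, 89.9, 9.1]
contact_force: [0.6, -0.2, 0.3]
gripper_width: 0.0852
```

```bash
python3 - <<'E'
from h import *
go([.6208,.1077,.018],-19)
E
```

```text
pos [0.6219 0.1076 0.0219] jaw -19.1 q [  9.8  22.6  -9.   58.3  -0.  118.9] F [ 0.6 -0.2  0.3] w 0.0852 t 10.35
 d tool [ 0.0039 -0.0003 -0.0011] spin(rad about down) -0.002 deg ccw 0.1
```

Call:
move_arm([
  {"claw": 0.75,"tx": 0.003,"ty": 0,"tz": -0.001,"spin": 0},
  {"claw": 0.65,"tx": 0,"ty": 0,"tz": 0,"spin": 0},
  {"claw": 0.4,"tx": 0,"ty": 0,"tz": 0,"spin": 0},
  {"claw": 0.4,"tx": 0,"ty": 0,"tz": 0,"spin": 0},
  {"claw": 0.4,"tx": 0,"ty": 0,"tz": 0,"spin": 0},
  {"claw": 0.4,"tx": 0,"ty": 0,"tz": 0,"spin": 0},
  {"claw": 0.4,"tx": 0,"ty": 0,"tz": 0,"spin": 0},
])

```text
time: 11.05
tool_pos: [0.621, 0.1083, 0.0185]
ee_rot: [29.3, 89.9, 10.2]
contact_force: [-1.0, 0.3, 5.5]
gripper_width: 0.0497
```

```bash
python3 - <<'E'
from h import *
go([.6208,.1077,.018],-19)
E
```

```text
pos [0.621  0.1083 0.0185] jaw -19.1 q [  9.9  22.7  -9.3  57.9   0.  119. ] F [-1.   0.3  5.5] w 0.0497 t 11.05
 d tool [ 0.0005 -0.0007  0.    ] spin(rad about down) -0.001 deg ccw 0.1
```

Call:
move_arm([
  {"claw": 0.4,"tx": -0.01,"ty": 0,"tz": 0,"spin": 0},
  {"claw": 0.4,"tx": -0.03,"ty": 0,"tz": 0,"spin": 0},
  {"claw": 0.4,"tx": -0.04,"ty": 0,"tz": 0,"spin": 0},
  {"claw": 0.4,"tx": -0.03,"ty": 0,"tz": 0,"spin": 0},
  {"claw": 0.4,"tx": 0,"ty": 0,"tz": 0,"spin": -0.111},
  {"claw": 0.4,"tx": 0,"ty": 0,"tz": 0,"spin": -0.111},
  {"claw": 0.4,"tx": 0,"ty": 0,"tz": 0,"spin": -0.111},
])

```text
time: 11.75
tool_pos: [0.6207, 0.1083, 0.1284]
ee_rot: [7.6, 90.0, 7.9]
contact_force: [-0.0, -0.5, 0.0]
gripper_width: 0.0497
```

Call:
move_arm([
  {"claw": 0.4,"tx": 0,"ty": -0.03,"tz": -0.015,"spin": 0},
  {"claw": 0.4,"tx": 0,"ty": -0.043,"tz": -0.0204,"spin": 0},
  {"claw": 0.4,"tx": 0,"ty": -0.043,"tz": -0.0204,"spin": 0},
  {"claw": 0.4,"tx": 0,"ty": -0.043,"tz": -0.0204,"spin": 0},
  {"claw": 0.4,"tx": 0,"ty": -0.043,"tz": -0.0204,"spin": 0},
  {"claw": 0.4,"tx": 0,"ty": -0.043,"tz": -0.0204,"spin": 0},
  {"claw": 0.4,"tx": 0,"ty": -0.043,"tz": -0.0204,"spin": 0},
  {"claw": 0.4,"tx": 0,"ty": -0.043,"tz": -0.0204,"spin": 0},
])

```text
time: 12.55
tool_pos: [0.4617, -0.2242, 0.1282]
ee_rot: [-31.4, 90.0, -31.4]
contact_force: [1.1, -0.7, 0.0]
gripper_width: 0.0498
```

Call:
move_arm([
  {"claw": 0.4,"tx": 0,"ty": -0.037,"tz": -0.017,"spin": 0},
  {"claw": 0.4,"tx": 0,"ty": -0.018,"tz": -0.009,"spin": 0},
  {"claw": 0.4,"tx": 0,"ty": 0,"tz": 0,"spin": 0},
  {"claw": 0.4,"tx": 0,"ty": 0,"tz": 0,"spin": 0},
  {"claw": 0.4,"tx": 0,"ty": 0,"tz": 0,"spin": 0},
])

```text
time: 13.05
tool_pos: [0.4371, -0.277, 0.1278]
ee_rot: [82.5, 90.0, 82.5]
contact_force: [0.1, 0.1, -0.6]
gripper_width: 0.0498
```

```bash
python3 - <<'E'
from h import *
go([.4373,-.2785,.0305],0)
E
```

```text
pos [ 0.4371 -0.277   0.1278] jaw 0.1 q [-32.4   7.6 -14.9  67.6   0.   57.6] F [ 0.1  0.1 -0.6] w 0.0498 t 13.05
 d tool [ 0.0973 -0.0016  0.0001] spin(rad about down) 0.001 deg ccw -0.1
```

Call:
move_arm([
  {"claw": 0.4,"tx": 0.02,"ty": -0.0015,"tz": 0,"spin": 0},
  {"claw": 0.4,"tx": 0.02,"ty": 0,"tz": 0,"spin": 0},
  {"claw": 0.4,"tx": 0.01,"ty": 0,"tz": 0,"spin": 0},
  {"claw": 0.4,"tx": 0,"ty": 0,"tz": 0,"spin": 0},
  {"claw": 0.4,"tx": 0,"ty": 0,"tz": 0,"spin": 0},
])

```text
time: 13.55
tool_pos: [0.4372, -0.2788, 0.0782]
ee_rot: [-14.1, 90.0, -14.1]
contact_force: [-0.4, 0.9, 0.2]
gripper_width: 0.0499
```

```bash
python3 - <<'E'
from h import *
go([.4373,-.2785,.0305],0)
for n in('top','scene'):
    im,d,c=snap(n);q=proj(c,[.438,-.28,.06])[0].astype(int)
    cv2.imwrite('pics/m2%s.png'%n,cv2.resize(im[q[1]-40:q[1]+40,q[0]-40:q[0]+40],None,fx=5,fy=5,interpolation=cv2.INTER_CUBIC))
a=[cv2.imread('pics/m2%s.png'%n) for n in('top','scene')];cv2.imwrite('pics/m2.png',np.hstack(a))
E
```

```text
pos [ 0.4372 -0.2788  0.0782] jaw 0.1 q [-32.5   9.1 -19.5  61.4   0.   57.4] F [-0.4  0.9  0.2] w 0.0499 t 13.55
 d tool [0.0477 0.0003 0.    ] spin(rad about down) 0.001 deg ccw -0.1
```

View pics/m2.png

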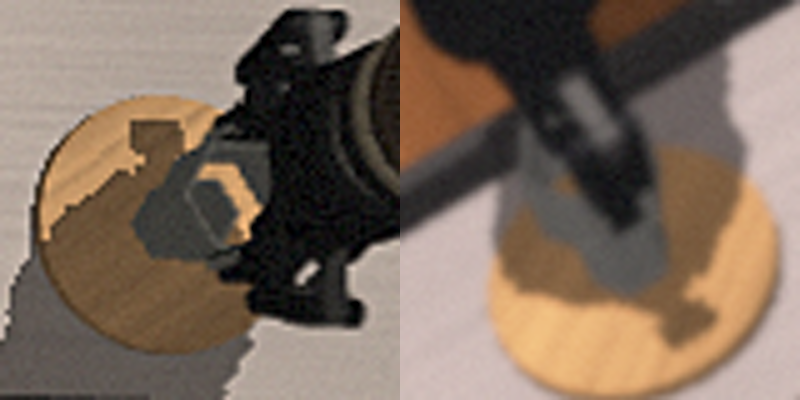

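Call:
move_arm([
  {"claw": 0.4,"tx": 0.006,"ty": 0,"tz": 0,"spin": 0},
  {"claw": 0.4,"tx": 0.006,"ty": 0,"tz": 0,"spin": 0},
  {"claw": 0.4,"tx": 0.006,"ty": 0,"tz": 0,"spin": 0},
  {"claw": 0.4,"tx": 0.002,"ty": 0,"tz": 0,"spin": 0},
  {"claw": 0.4,"tx": 0,"ty": 0,"tz": 0,"spin": 0},
])

```text
time: 14.15
tool_pos: [0.4364, -0.2791, 0.0571]
ee_rot: [149.0, 89.9, 149.0]
contact_force: [0.0, 0.3, -1.5]
gripper_width: 0.0499
```

Call:
move_arm([
  {"claw": 0.4,"tx": 0.01,"ty": 0,"tz": 0.0005,"spin": 0},
  {"claw": 0.4,"tx": 0.008,"ty": 0,"tz": 0,"spin": 0},
  {"claw": 0.4,"tx": 0.004,"ty": 0,"tz": 0,"spin": 0},
  {"claw": 0.4,"tx": 0.002,"ty": 0,"tz": 0,"spin": 0},
  {"claw": 0.4,"tx": 0.001,"ty": 0,"tz": 0,"spin": 0},
  {"claw": 0.4,"tx": 0.001,"ty": 0,"tz": 0,"spin": 0},
  {"claw": 0.4,"tx": 0,"ty": 0,"tz": 0,"spin": 0},
])

```text
time: 14.85
tool_pos: [0.4374, -0.2794, 0.0318]
ee_rot: [-30.6, 90.0, -30.6]
contact_force: [-0.5, 0.1, -0.6]
gripper_width: 0.0502
```

Call:
move_arm([
  {"claw": 0.4,"tx": 0.001,"ty": 0,"tz": 0,"spin": 0},
  {"claw": 0.4,"tx": 0.001,"ty": 0,"tz": 0,"spin": 0},
  {"claw": 0.4,"tx": 0,"ty": 0,"tz": 0,"spin": 0},
])

```text
time: 15.15
tool_pos: [0.4375, -0.2794, 0.0305]
ee_rot: [-35.1, 89.9, -35.1]
contact_force: [-1.1, 1.3, 4.2]
gripper_width: 0.0497
```

Touchdown (4 N). Release, rise, and turn toward the large cutter.

Call:
move_arm([
  {"claw": 0.62,"tx": 0,"ty": 0,"tz": 0,"spin": 0},
  {"claw": 0.7,"tx": 0,"ty": 0,"tz": 0,"spin": 0},
  {"claw": 0.85,"tx": 0,"ty": 0,"tz": 0,"spin": 0},
  {"claw": 1,"tx": 0,"ty": 0,"tz": 0,"spin": 0},
  {"claw": 1,"tx": 0,"ty": 0,"tz": 0,"spin": 0},
  {"claw": 1,"tx": 0,"ty": 0,"tz": 0,"spin": 0},
])

```text
time: 15.75
tool_pos: [0.4373, -0.2793, 0.0297]
ee_rot: [144.0, 90.0, 144.0]
contact_force: [-0.5, -0.4, 0.6]
gripper_width: 0.0851
```

Call:
move_arm([
  {"claw": 1,"tx": -0.01,"ty": 0,"tz": 0,"spin": 0},
  {"claw": 1,"tx": -0.03,"ty": 0,"tz": 0,"spin": 0},
  {"claw": 1,"tx": -0.05,"ty": 0,"tz": 0,"spin": 0},
  {"claw": 1,"tx": -0.05,"ty": 0,"tz": 0,"spin": 0},
  {"claw": 1,"tx": 0,"ty": 0.04,"tz": 0.01,"spin": 0},
  {"claw": 1,"tx": 0,"ty": 0.045,"tz": 0.015,"spin": 0},
  {"claw": 1,"tx": 0,"ty": 0.045,"tz": 0.015,"spin": 0},
  {"claw": 1,"tx": 0,"ty": 0.045,"tz": 0.015,"spin": 0},
])

```text
time: 16.55
tool_pos: [0.4927, -0.1028, 0.1709]
ee_rot: [-11.7, 89.9, -11.8]
contact_force: [1.0, -1.4, -0.3]
gripper_width: 0.0853
```

Call:
move_arm([
  {"claw": 1,"tx": 0,"ty": 0.045,"tz": 0.015,"spin": 0},
  {"claw": 1,"tx": 0,"ty": 0.045,"tz": 0.015,"spin": 0},
  {"claw": 1,"tx": 0,"ty": 0.045,"tz": 0.015,"spin": 0},
  {"claw": 1,"tx": 0,"ty": 0.045,"tz": 0.015,"spin": -0.015},
  {"claw": 1,"tx": 0,"ty": 0.045,"tz": 0.015,"spin": -0.02},
  {"claw": 1,"tx": 0,"ty": 0.045,"tz": 0.015,"spin": -0.01},
  {"claw": 1,"tx": 0,"ty": 0.04,"tz": 0.01,"spin": 0},
  {"claw": 1,"tx": 0,"ty": 0,"tz": 0,"spin": 0},
])

```text
time: 17.35
tool_pos: [0.5887, 0.2115, 0.1696]
ee_rot: [79.6, 89.9, 82.5]
contact_force: [-0.2, 0.2, -0.0]
gripper_width: 0.0853
```

```bash
python3 - <<'E'
from h import *
for n in('top','scene'):
    P,_=cloud(n)
    s=near(P,(.438,-.2795),.035,.052,.07);print(n,len(s),'all',hexfit(s), 'in',hexfit(near(P,(.438,-.279),.0195,.052,.07)),circ(near(P,(.438,-.2795),.07,.014,.03)))
    im,d,c=snap(n);q=proj(c,[.438,-.28,.06])[0].astype(int)
    cv2.imwrite('pics/m3%s.png'%n,cv2.resize(im[q[1]-40:q[1]+40,q[0]-40:q[0]+40],None,fx=5,fy=5,interpolation=cv2.INTER_CUBIC))
a=[cv2.imread('pics/m3%s.png'%n) for n in('top','scene')];cv2.imwrite('pics/m3.png',np.hstack(a))
go([.6072,.3062,.02],2.5)
E
```

```text
top 183 all (array([ 0.4357, -0.2792]), np.float64(1.0), array([0.0484, 0.0493, 0.0503])) in (array([ 0.4352, -0.2783]), np.float64(1.0), array([0.0309, 0.0325, 0.0335])) (array([ 0.4369, -0.279 ]), 0.0661, array([ 0.4367, -0.2784]))
scene 239 all (array([ 0.4391, -0.2805]), np.float64(3.0), array([0.0495, 0.0488, 0.0507])) in (array([ 0.4388, -0.2795]), np.float64(57.0), array([0.0323, 0.0337, 0.0322])) (array([ 0.4405, -0.2802]), 0.0659, array([ 0.44  , -0.2804]))
pos [0.588  0.2061 0.1701] jaw 2.5 q [ 19.3  18.2   3.9  75.7  -0.  106.8] F [-0.2 -0.6  0.3] w 0.0855 t 17.55
 d tool [0.1501 0.0992 0.0236] spin(rad about down) 0.001 deg ccw -0.0
```

View pics/m3.png

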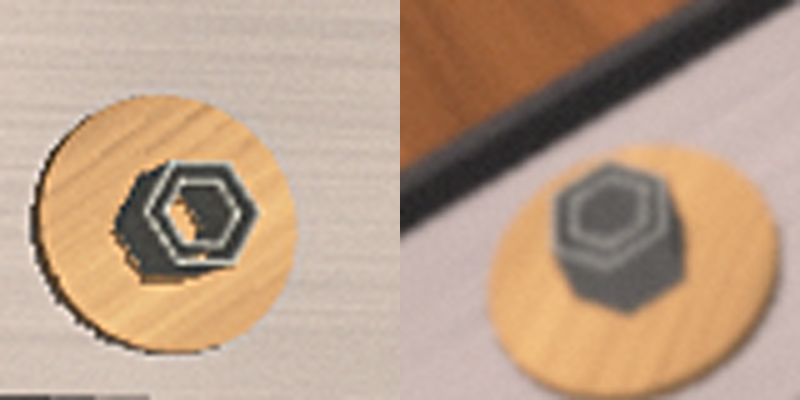

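Call:
move_arm([
  {"claw": 1,"tx": 0,"ty": 0.035,"tz": 0.008,"spin": 0},
  {"claw": 1,"tx": 0,"ty": 0.04,"tz": 0.01,"spin": 0},
  {"claw": 1,"tx": 0.02,"ty": 0.022,"tz": 0.005,"spin": 0},
  {"claw": 1,"tx": 0.03,"ty": 0,"tz": 0,"spin": 0},
  {"claw": 1,"tx": 0.03,"ty": 0,"tz": 0,"spin": 0},
  {"claw": 1,"tx": 0.01,"ty": 0,"tz": 0,"spin": 0},
  {"claw": 1,"tx": 0,"ty": 0,"tz": 0,"spin": 0},
  {"claw": 1,"tx": 0,"ty": 0,"tz": 0,"spin": 0},
])

```text
time: 18.35
tool_pos: [0.6076, 0.3041, 0.0814]
ee_rot: [22.9, 89.9, 25.4]
contact_force: [0.6, 0.3, 1.0]
gripper_width: 0.0853
```

```bash
python3 - <<'E'
from h import *
go([.6072,.3062,.02],2.5)
E
```

```text
pos [0.6076 0.3041 0.0814] jaw 2.5 q [ 26.6  25.8   3.5  67.7  -0.  114.1] F [0.6 0.3 1. ] w 0.0853 t 18.35
 d tool [ 0.0614  0.0021 -0.0004] spin(rad about down) 0.0 deg ccw -0.0
```

Call:
move_arm([
  {"claw": 1,"tx": 0.015,"ty": 0.002,"tz": 0,"spin": 0},
  {"claw": 1,"tx": 0.02,"ty": 0,"tz": 0,"spin": 0},
  {"claw": 1,"tx": 0.015,"ty": 0,"tz": 0,"spin": 0},
  {"claw": 1,"tx": 0.01,"ty": 0,"tz": 0,"spin": 0},
  {"claw": 1,"tx": 0,"ty": 0,"tz": 0,"spin": 0},
  {"claw": 1,"tx": 0,"ty": 0,"tz": 0,"spin": 0},
])

```text
time: 18.95
tool_pos: [0.6069, 0.3069, 0.0199]
ee_rot: [37.8, 90.0, 40.4]
contact_force: [1.3, 0.5, 1.0]
gripper_width: 0.0852
```

Call:
move_arm([
  {"claw": 0.85,"tx": 0,"ty": 0,"tz": 0,"spin": 0},
  {"claw": 0.8,"tx": 0,"ty": 0,"tz": 0,"spin": 0},
  {"claw": 0.6,"tx": 0,"ty": 0,"tz": 0,"spin": 0},
  {"claw": 0.6,"tx": 0,"ty": 0,"tz": 0,"spin": 0},
  {"claw": 0.6,"tx": 0,"ty": 0,"tz": 0,"spin": 0},
  {"claw": 0.6,"tx": 0,"ty": 0,"tz": 0,"spin": 0},
])

```text
time: 19.55
tool_pos: [0.6075, 0.3072, 0.0211]
ee_rot: [26.0, 89.9, 28.5]
contact_force: [-0.4, -0.1, 6.6]
gripper_width: 0.0678
```

```bash
python3 - <<'E'
from h import *
go([.6072,.3062,.02],2.5)
E
```

```text
pos [0.6075 0.3072 0.0211] jaw 2.6 q [ 26.8  27.6  -1.4  60.8   0.  114.2] F [-0.4 -0.1  6.6] w 0.0678 t 19.55
 d tool [ 0.0011 -0.001  -0.0003] spin(rad about down) 0.001 deg ccw -0.1
```

Call:
move_arm([
  {"claw": 0.6,"tx": -0.01,"ty": 0,"tz": 0,"spin": 0},
  {"claw": 0.6,"tx": -0.03,"ty": 0,"tz": 0,"spin": 0},
  {"claw": 0.6,"tx": -0.04,"ty": 0,"tz": 0,"spin": 0},
  {"claw": 0.6,"tx": -0.03,"ty": 0,"tz": 0,"spin": 0},
  {"claw": 0.6,"tx": -0.01,"ty": 0,"tz": 0,"spin": 0.045},
  {"claw": 0.6,"tx": 0,"ty": -0.02,"tz": -0.006,"spin": 0},
  {"claw": 0.6,"tx": 0,"ty": -0.042,"tz": -0.0121,"spin": 0},
  {"claw": 0.6,"tx": 0,"ty": -0.042,"tz": -0.0121,"spin": 0},
])

```text
time: 20.35
tool_pos: [0.5759, 0.2022, 0.1397]
ee_rot: [-134.5, 90.0, -134.4]
contact_force: [0.6, -1.3, 0.4]
gripper_width: 0.0674
```

Call:
move_arm([
  {"claw": 0.6,"tx": 0,"ty": -0.042,"tz": -0.0121,"spin": 0},
  {"claw": 0.6,"tx": 0,"ty": -0.042,"tz": -0.0121,"spin": 0},
  {"claw": 0.6,"tx": 0,"ty": -0.042,"tz": -0.0121,"spin": 0},
  {"claw": 0.6,"tx": 0,"ty": -0.042,"tz": -0.0121,"spin": 0},
  {"claw": 0.6,"tx": 0,"ty": -0.042,"tz": -0.0121,"spin": 0},
  {"claw": 0.6,"tx": 0,"ty": -0.042,"tz": -0.0121,"spin": 0},
  {"claw": 0.6,"tx": 0,"ty": -0.042,"tz": -0.0121,"spin": 0},
  {"claw": 0.6,"tx": 0,"ty": -0.042,"tz": -0.0121,"spin": 0},
])

```text
time: 21.15
tool_pos: [0.4788, -0.1347, 0.1402]
ee_rot: [-8.9, 90.0, -8.9]
contact_force: [1.4, 0.1, -0.2]
gripper_width: 0.0676
```

Call:
move_arm([
  {"claw": 0.6,"tx": 0,"ty": -0.042,"tz": -0.0121,"spin": 0},
  {"claw": 0.6,"tx": 0,"ty": -0.042,"tz": -0.0121,"spin": 0},
  {"claw": 0.6,"tx": 0,"ty": -0.035,"tz": -0.011,"spin": 0},
  {"claw": 0.6,"tx": 0,"ty": -0.02,"tz": -0.007,"spin": 0},
  {"claw": 0.6,"tx": 0,"ty": 0,"tz": 0,"spin": 0},
  {"claw": 0.6,"tx": 0,"ty": 0,"tz": 0,"spin": 0},
  {"claw": 0.6,"tx": 0,"ty": 0,"tz": 0,"spin": 0},
])

```text
time: 21.85
tool_pos: [0.4377, -0.2714, 0.1398]
ee_rot: [101.1, 90.0, 101.2]
contact_force: [-0.1, 0.5, -0.6]
gripper_width: 0.0675
```

```bash
python3 - <<'E'
from h import *
go([.4374,-.279,.0331],0)
E
```

```text
pos [ 0.4377 -0.2714  0.1398] jaw 0.1 q [-31.8   7.  -14.   69.    0.   58.1] F [-0.1  0.5 -0.6] w 0.0675 t 21.85
 d tool [ 0.1067 -0.0077 -0.0003] spin(rad about down) 0.001 deg ccw -0.1
```

Call:
move_arm([
  {"claw": 0.6,"tx": 0.015,"ty": -0.0077,"tz": 0,"spin": 0},
  {"claw": 0.6,"tx": 0.02,"ty": 0,"tz": 0,"spin": 0},
  {"claw": 0.6,"tx": 0.015,"ty": 0,"tz": 0,"spin": 0},
  {"claw": 0.6,"tx": 0.008,"ty": 0,"tz": 0,"spin": 0},
  {"claw": 0.6,"tx": 0,"ty": 0,"tz": 0,"spin": 0},
  {"claw": 0.6,"tx": 0,"ty": 0,"tz": 0,"spin": 0},
])

```text
time: 22.45
tool_pos: [0.438, -0.2795, 0.0823]
ee_rot: [-30.3, 90.0, -30.3]
contact_force: [-0.5, 0.2, -1.0]
gripper_width: 0.0676
```

```bash
python3 - <<'E'
from h import *
go([.4374,-.279,.0331],0)
for n in('top','scene'):
    im,d,c=snap(n);q=proj(c,[.438,-.28,.06])[0].astype(int)
    cv2.imwrite('pics/l2%s.png'%n,cv2.resize(im[q[1]-40:q[1]+40,q[0]-40:q[0]+40],None,fx=5,fy=5,interpolation=cv2.INTER_CUBIC))
a=[cv2.imread('pics/l2%s.png'%n) for n in('top','scene')];cv2.imwrite('pics/l2.png',np.hstack(a))
E
```

```text
pos [ 0.438  -0.2795  0.0823] jaw 0.1 q [-32.5   9.1 -19.   61.9   0.   57.4] F [-0.5  0.2 -1. ] w 0.0676 t 22.45
 d tool [ 0.0492  0.0005 -0.0006] spin(rad about down) 0.001 deg ccw -0.1
```

View pics/l2.png

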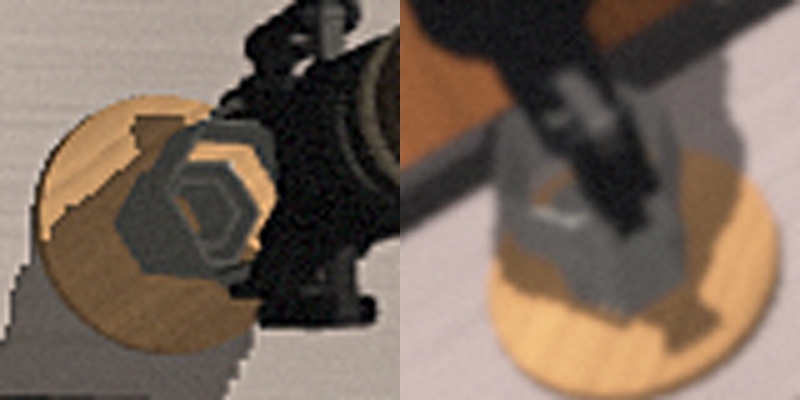

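Call:
move_arm([
  {"claw": 0.6,"tx": 0.006,"ty": 0.0005,"tz": -0.0005,"spin": 0},
  {"claw": 0.6,"tx": 0.006,"ty": 0,"tz": 0,"spin": 0},
  {"claw": 0.6,"tx": 0.006,"ty": 0,"tz": 0,"spin": 0},
  {"claw": 0.6,"tx": 0.004,"ty": 0,"tz": 0,"spin": 0},
  {"claw": 0.6,"tx": 0,"ty": 0,"tz": 0,"spin": 0},
])

```text
time: 23.05
tool_pos: [0.4365, -0.2791, 0.0588]
ee_rot: [148.1, 89.9, 148.1]
contact_force: [0.1, 0.7, -1.3]
gripper_width: 0.0676
```

Call:
move_arm([
  {"claw": 0.6,"tx": 0.01,"ty": 0,"tz": 0.0005,"spin": 0},
  {"claw": 0.6,"tx": 0.008,"ty": 0,"tz": 0,"spin": 0},
  {"claw": 0.6,"tx": 0.004,"ty": 0,"tz": 0,"spin": 0},
  {"claw": 0.6,"tx": 0.001,"ty": 0,"tz": 0,"spin": 0},
  {"claw": 0.6,"tx": 0.001,"ty": 0,"tz": 0,"spin": 0},
  {"claw": 0.6,"tx": 0.001,"ty": 0,"tz": 0,"spin": 0},
  {"claw": 0.6,"tx": 0,"ty": 0,"tz": 0,"spin": 0},
])

```text
time: 23.75
tool_pos: [0.4377, -0.2795, 0.0349]
ee_rot: [-37.2, 90.0, -37.2]
contact_force: [0.4, -0.5, -0.8]
gripper_width: 0.0678
```

Call:
move_arm([
  {"claw": 0.6,"tx": 0.001,"ty": 0,"tz": 0,"spin": 0},
  {"claw": 0.6,"tx": 0.001,"ty": 0,"tz": 0,"spin": 0},
  {"claw": 0.6,"tx": 0.0005,"ty": 0,"tz": 0,"spin": 0},
  {"claw": 0.6,"tx": 0,"ty": 0,"tz": 0,"spin": 0},
])

```text
time: 24.15
tool_pos: [0.4377, -0.2795, 0.0331]
ee_rot: [-32.5, 90.0, -32.5]
contact_force: [-2.6, 1.1, 6.4]
gripper_width: 0.0678
```

Call:
move_arm([
  {"claw": 0.8,"tx": 0,"ty": 0,"tz": 0,"spin": 0},
  {"claw": 0.85,"tx": 0,"ty": 0,"tz": 0,"spin": 0},
  {"claw": 1,"tx": 0,"ty": 0,"tz": 0,"spin": 0},
  {"claw": 1,"tx": 0,"ty": 0,"tz": 0,"spin": 0},
  {"claw": 1,"tx": 0,"ty": 0,"tz": 0,"spin": 0},
  {"claw": 1,"tx": 0,"ty": 0,"tz": 0,"spin": 0},
])

```text
time: 24.75
tool_pos: [0.4375, -0.2794, 0.0321]
ee_rot: [152.1, 90.0, 152.1]
contact_force: [-0.3, 0.3, -0.3]
gripper_width: 0.0851
```

Call:
move_arm([
  {"claw": 1,"tx": -0.01,"ty": 0,"tz": 0,"spin": 0},
  {"claw": 1,"tx": -0.03,"ty": 0,"tz": 0,"spin": 0},
  {"claw": 1,"tx": -0.05,"ty": 0,"tz": 0,"spin": 0},
  {"claw": 1,"tx": -0.05,"ty": 0,"tz": 0,"spin": 0},
  {"claw": 1,"tx": 0,"ty": 0.04,"tz": 0,"spin": 0},
  {"claw": 1,"tx": 0,"ty": 0.05,"tz": 0,"spin": 0},
  {"claw": 1,"tx": 0,"ty": 0.05,"tz": 0.01,"spin": 0},
  {"claw": 1,"tx": 0,"ty": 0.02,"tz": 0.005,"spin": 0},
])

```text
time: 25.55
tool_pos: [0.4523, -0.1174, 0.1734]
ee_rot: [19.9, 89.9, 20.1]
contact_force: [-0.0, -0.6, 0.7]
gripper_width: 0.0856
```

Call:
move_arm([
  {"claw": 1,"tx": 0,"ty": 0,"tz": 0,"spin": 0},
  {"claw": 1,"tx": 0,"ty": 0,"tz": 0,"spin": 0},
])

```text
time: 25.75
tool_pos: [0.4525, -0.1203, 0.1728]
ee_rot: [-43.9, 89.9, -43.9]
contact_force: [0.6, -0.9, -1.1]
gripper_width: 0.0855
```

```bash
python3 - <<'E'
from h import *
for n in('scene',):
    P,_=cloud(n)
    f=lambda r:hexfit(near(P,(.439,-.2805),r,.052,.07))
    print('L',f(.045),'M',f(.0285),'S',f(.0195))
    im,d,c=snap(n);q=proj(c,[.438,-.24,.04])[0].astype(int)
    cv2.imwrite('pics/l3.png',cv2.resize(im[q[1]-65:q[1]+65,q[0]-80:q[0]+80],None,fx=4,fy=4,interpolation=cv2.INTER_CUBIC))
go([.452,-.1195,.022],0)
E
```

```text
L (array([ 0.4389, -0.2805]), np.float64(56.0), array([0.0675, 0.0664, 0.067 ])) M (array([ 0.4393, -0.2803]), np.float64(4.0), array([0.0501, 0.0489, 0.0499])) S (array([ 0.4385, -0.2795]), np.float64(56.0), array([0.0327, 0.0333, 0.0337]))
pos [ 0.4523 -0.1212  0.1725] jaw -0.1 q [-15.    1.5 -15.9  72.6  -0.   75.1] F [-0.7  0.4  0.3] w 0.0856 t 25.85
 d tool [ 0.1505  0.0017 -0.0003] spin(rad about down) -0.001 deg ccw 0.1
```

View pics/l3.png

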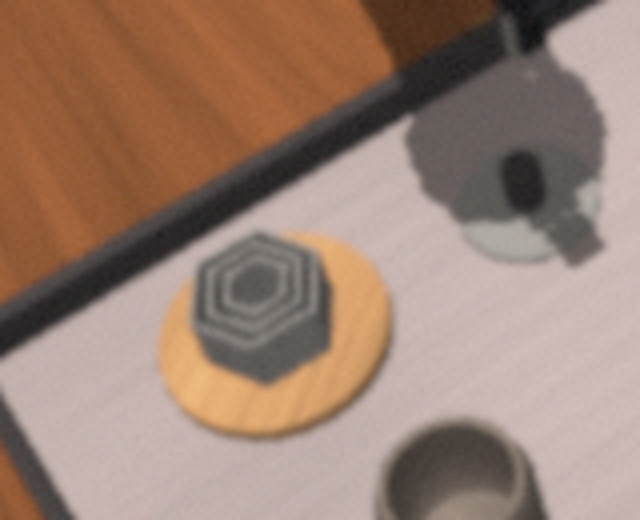

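Call:
move_arm([
  {"claw": 0.7,"tx": 0.03,"ty": 0.0015,"tz": 0,"spin": 0},
  {"claw": 0.7,"tx": 0.03,"ty": 0,"tz": 0,"spin": 0},
  {"claw": 0.7,"tx": 0.03,"ty": 0,"tz": 0,"spin": 0},
  {"claw": 0.7,"tx": 0.03,"ty": 0,"tz": 0,"spin": 0},
  {"claw": 0.7,"tx": 0.02,"ty": 0,"tz": 0,"spin": 0},
  {"claw": 0.7,"tx": 0.01,"ty": 0,"tz": 0,"spin": 0},
  {"claw": 0.7,"tx": 0,"ty": 0,"tz": 0,"spin": 0},
  {"claw": 0.7,"tx": 0,"ty": 0,"tz": 0,"spin": 0},
])

```text
time: 26.65
tool_pos: [0.4528, -0.1196, 0.023]
ee_rot: [-16.9, 90.0, -17.0]
contact_force: [-0.5, -0.1, 0.3]
gripper_width: 0.06
```

```bash
python3 - <<'E'
from h import *
go([.452,-.1195,.018],0)
E
```

```text
pos [ 0.4528 -0.1196  0.023 ] jaw -0.1 q [-14.8   6.3 -30.3  53.4  -0.   75.3] F [-0.5 -0.1  0.3] w 0.06 t 26.65
 d tool [ 0.005   0.0001 -0.0008] spin(rad about down) -0.001 deg ccw 0.1
```

Call:
move_arm([
  {"claw": 0.5,"tx": 0.005,"ty": 0,"tz": -0.0005,"spin": 0},
  {"claw": 0.35,"tx": 0,"ty": 0,"tz": 0,"spin": 0},
  {"claw": 0.1,"tx": 0,"ty": 0,"tz": 0,"spin": 0},
  {"claw": 0.1,"tx": 0,"ty": 0,"tz": 0,"spin": 0},
  {"claw": 0.1,"tx": 0,"ty": 0,"tz": 0,"spin": 0},
  {"claw": 0.1,"tx": 0,"ty": 0,"tz": 0,"spin": 0},
  {"claw": 0.1,"tx": 0,"ty": 0,"tz": 0,"spin": 0},
], squeeze=35)

```text
time: 27.35
tool_pos: [0.4521, -0.119, 0.0178]
ee_rot: [-27.7, 90.0, -27.7]
contact_force: [-1.6, 0.1, 6.5]
gripper_width: 0.0231
```

```bash
python3 - <<'E'
from h import *
go([.452,-.1195,.018],0)
E
```

```text
pos [ 0.4521 -0.119   0.0178] jaw 0.0 q [-14.7   6.5 -30.8  52.7  -0.   75.3] F [-1.6  0.1  6.5] w 0.0231 t 27.35
 d tool [-0.0002 -0.0005 -0.0001] spin(rad about down) 0.0 deg ccw -0.0
```

Call:
move_arm([
  {"claw": 0.1,"tx": -0.01,"ty": 0,"tz": 0,"spin": 0},
  {"claw": 0.1,"tx": -0.03,"ty": 0,"tz": 0,"spin": 0},
  {"claw": 0.1,"tx": -0.03,"ty": 0,"tz": 0,"spin": 0},
  {"claw": 0.1,"tx": -0.03,"ty": 0,"tz": 0,"spin": 0},
  {"claw": 0.1,"tx": 0,"ty": 0,"tz": 0,"spin": 0},
  {"claw": 0.1,"tx": 0,"ty": 0,"tz": 0,"spin": 0},
])

```text
time: 27.95
tool_pos: [0.4522, -0.1189, 0.1177]
ee_rot: [-8.6, 89.9, -8.6]
contact_force: [-1.0, -0.2, -2.2]
gripper_width: 0.0227
```

Call:
move_arm([
  {"claw": 0.1,"tx": 0,"ty": -0.015,"tz": -0.0015,"spin": 0},
  {"claw": 0.1,"tx": 0,"ty": -0.03,"tz": -0.003,"spin": 0},
  {"claw": 0.1,"tx": 0,"ty": -0.04,"tz": -0.0035,"spin": 0},
  {"claw": 0.1,"tx": 0,"ty": -0.04,"tz": -0.0035,"spin": 0},
  {"claw": 0.1,"tx": 0,"ty": -0.025,"tz": -0.002,"spin": 0},
  {"claw": 0.1,"tx": 0,"ty": -0.01,"tz": -0.001,"spin": 0},
  {"claw": 0.1,"tx": 0,"ty": 0,"tz": 0,"spin": 0},
  {"claw": 0.1,"tx": 0,"ty": 0,"tz": 0,"spin": 0},
])

```text
time: 28.75
tool_pos: [0.4368, -0.2779, 0.1163]
ee_rot: [133.5, 89.9, 133.5]
contact_force: [0.1, -1.1, -2.1]
gripper_width: 0.0228
```

```bash
python3 - <<'E'
from h import *
go([.4375,-.2795,.0698],0)
for n in('top','scene'):
    im,d,c=snap(n);q=proj(c,[.438,-.28,.08])[0].astype(int)
    cv2.imwrite('pics/d2%s.png'%n,cv2.resize(im[q[1]-45:q[1]+45,q[0]-45:q[0]+45],None,fx=4.4,fy=4.4,interpolation=cv2.INTER_CUBIC))
a=[cv2.imread('pics/d2%s.png'%n) for n in('top','scene')];cv2.imwrite('pics/d2.png',np.hstack(a))
E
```

```text
pos [ 0.4368 -0.2779  0.1163] jaw 0.0 q [-32.5   8.  -15.9  66.3   0.   57.5] F [ 0.1 -1.1 -2.1] w 0.0228 t 28.75
 d tool [ 0.0465 -0.0017  0.0007] spin(rad about down) 0.0 deg ccw -0.0
```

View pics/d2.png

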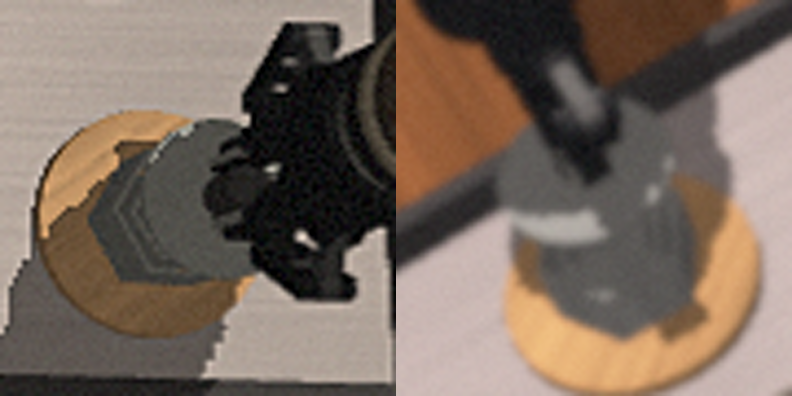

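Lid hangs level above the nest. Lower it slowly.

Call:
move_arm([
  {"claw": 0.1,"tx": 0.01,"ty": -0.0015,"tz": 0.0005,"spin": 0},
  {"claw": 0.1,"tx": 0.015,"ty": 0,"tz": 0,"spin": 0},
  {"claw": 0.1,"tx": 0.01,"ty": 0,"tz": 0,"spin": 0},
  {"claw": 0.1,"tx": 0.006,"ty": 0,"tz": 0,"spin": 0},
  {"claw": 0.1,"tx": 0.001,"ty": 0,"tz": 0,"spin": 0},
  {"claw": 0.1,"tx": 0.001,"ty": 0,"tz": 0,"spin": 0},
  {"claw": 0.1,"tx": 0,"ty": 0,"tz": 0,"spin": 0},
  {"claw": 0.1,"tx": 0,"ty": 0,"tz": 0,"spin": 0},
])

```text
time: 29.65
tool_pos: [0.4381, -0.2806, 0.0747]
ee_rot: [-34.4, 89.9, -34.4]
contact_force: [-0.7, 0.8, -0.2]
gripper_width: 0.0226
```

Call:
move_arm([
  {"claw": 0.1,"tx": 0.001,"ty": 0.0005,"tz": -0.0005,"spin": 0},
  {"claw": 0.1,"tx": 0.001,"ty": 0,"tz": 0,"spin": 0},
  {"claw": 0.1,"tx": 0.001,"ty": 0,"tz": 0,"spin": 0},
  {"claw": 0.1,"tx": 0.001,"ty": 0,"tz": 0,"spin": 0},
  {"claw": 0.1,"tx": 0,"ty": 0,"tz": 0,"spin": 0},
  {"claw": 0.1,"tx": 0,"ty": 0,"tz": 0,"spin": 0},
])

```text
time: 30.25
tool_pos: [0.4373, -0.2799, 0.0702]
ee_rot: [147.7, 90.0, 147.7]
contact_force: [-0.4, -0.4, -1.6]
gripper_width: 0.0227
```

Call:
move_arm([
  {"claw": 0.1,"tx": 0.001,"ty": 0,"tz": 0,"spin": 0},
  {"claw": 0.1,"tx": 0.0005,"ty": 0,"tz": 0,"spin": 0},
  {"claw": 0.1,"tx": 0,"ty": 0,"tz": 0,"spin": 0},
])

```text
time: 30.55
tool_pos: [0.4374, -0.28, 0.0698]
ee_rot: [-34.4, 89.9, -34.4]
contact_force: [-1.9, 2.7, 6.2]
gripper_width: 0.0231
```

Contact (6 N). Release and withdraw to a clear height, to the side.

Call:
move_arm([
  {"claw": 0.32,"tx": 0,"ty": 0,"tz": 0,"spin": 0},
  {"claw": 0.4,"tx": 0,"ty": 0,"tz": 0,"spin": 0},
  {"claw": 0.6,"tx": 0,"ty": 0,"tz": 0,"spin": 0},
  {"claw": 0.8,"tx": 0,"ty": 0,"tz": 0,"spin": 0},
  {"claw": 0.8,"tx": 0,"ty": 0,"tz": 0,"spin": 0},
  {"claw": 0.8,"tx": 0,"ty": 0,"tz": 0,"spin": 0},
])

```text
time: 31.15
tool_pos: [0.4373, -0.2799, 0.0686]
ee_rot: [150.0, 90.0, 150.0]
contact_force: [-0.2, 0.4, 0.8]
gripper_width: 0.0681
```

Call:
move_arm([
  {"claw": 0.8,"tx": -0.01,"ty": 0,"tz": 0,"spin": 0},
  {"claw": 0.8,"tx": -0.03,"ty": 0,"tz": 0,"spin": 0},
  {"claw": 0.8,"tx": -0.04,"ty": 0,"tz": 0,"spin": 0},
  {"claw": 0.8,"tx": -0.04,"ty": 0,"tz": 0,"spin": 0},
  {"claw": 0.8,"tx": 0,"ty": 0.04,"tz": 0,"spin": 0},
  {"claw": 0.8,"tx": 0,"ty": 0.05,"tz": 0.01,"spin": 0},
  {"claw": 0.8,"tx": 0,"ty": 0.05,"tz": 0.01,"spin": 0},
  {"claw": 0.8,"tx": 0,"ty": 0.05,"tz": 0.01,"spin": 0},
])

```text
time: 31.95
tool_pos: [0.4669, -0.0913, 0.1898]
ee_rot: [-9.5, 89.9, -9.6]
contact_force: [0.8, -0.9, 0.2]
gripper_width: 0.0685
```

Call:
move_arm([
  {"claw": 0.8,"tx": 0,"ty": 0.05,"tz": 0.01,"spin": 0},
  {"claw": 0.8,"tx": 0,"ty": 0.05,"tz": 0.01,"spin": 0},
  {"claw": 0.8,"tx": 0,"ty": 0.05,"tz": 0.01,"spin": 0},
  {"claw": 0.8,"tx": 0,"ty": 0.03,"tz": 0,"spin": 0},
  {"claw": 0.8,"tx": 0,"ty": 0,"tz": 0,"spin": 0},
  {"claw": 0.8,"tx": 0,"ty": 0,"tz": 0,"spin": 0},
])

```text
time: 32.55
tool_pos: [0.4961, 0.0849, 0.1892]
ee_rot: [-41.1, 90.0, -41.0]
contact_force: [-0.2, -0.6, 0.1]
gripper_width: 0.0687
```

```bash
python3 - <<'E'
from h import *
go([.4375,-.2795,.0698],0)
a=[]
for n in('top','scene'):
    P,_=cloud(n)
    s=near(P,(.438,-.28),.05,.06,.069)
    if len(s)>30:
        A=np.c_[s[:,:2]-s[:,:2].mean(0),np.ones(len(s))];k=np.linalg.lstsq(A,s[:,2],rcond=None)[0]
        print(n,'disc',circ(s),'tilt',k.round(4),'knob',circ(near(P,(.438,-.28),.03,.088,.105)))
    im,d,c=snap(n);a.append(im)
q=proj(c,[.438,-.28,.06])[0].astype(int)
cv2.imwrite('pics/d3.png',np.hstack([cv2.resize(a[1],(480,300)),cv2.resize(a[1][q[1]-40:q[1]+40,q[0]-40:q[0]+40],(300,300),interpolation=cv2.INTER_CUBIC)]))
E
```

```text
pos [0.4961 0.0849 0.1892] jaw 0.1 q [  9.7   5.  -10.   75.   -0.   99.6] F [-0.2 -0.6  0.1] w 0.0687 t 32.55
 d tool [ 0.1195 -0.3642 -0.0594] spin(rad about down) 0.002 deg ccw -0.1
top disc (array([ 0.4357, -0.281 ]), 0.0427, array([ 0.4352, -0.2812])) tilt [-0.0017 -0.0038  0.0624] knob (array([ 0.4353, -0.2804]), 0.0121, array([ 0.4346, -0.2803]))
scene disc (array([ 0.4387, -0.2812]), 0.043, array([ 0.4383, -0.2808])) tilt [-0.      0.0063  0.0622] knob (array([ 0.4387, -0.2818]), 0.0126, array([ 0.4388, -0.2815]))
```

View pics/d3.png

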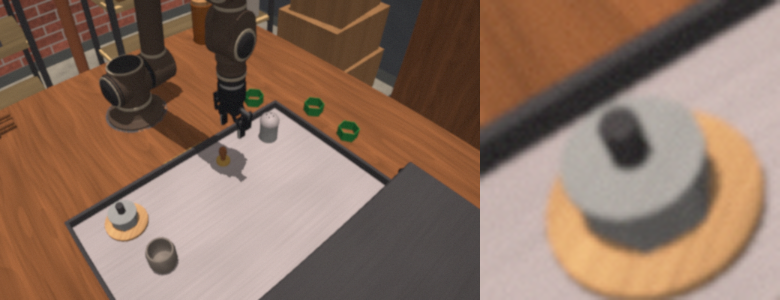

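```bash
python3 -c "
from h import *
print(robot.job_done())"
```

```text
the job is handed in; nothing more can be done
None
```

The hexagon cutters are nested on the beech board with the steel lid on top, knob up, and I handed the job in at about 33 s of the 112 s. `job_done` gave no verdict, so the checks below are my own.

I gripped each cutter across its flats and lined all three up the same way. I lowered each one, and then the lid by its knob, until I felt light contact (4 to 10 N) before letting go.

- **Nest:** with all three cutters in place, the scene camera put their centres within about 1.5 mm of each other. The nest was about 1 mm from the board's centre.
- **Lid:** both cameras put it within about 2 mm of the large cutter's centre. Its tilt was under 0.01 rad and its top at z = 0.062, against 0.063 expected.
- **Bystanders:** the stamp, dredger and crock looked upright and in place in the last picture. I did not re-measure their positions.
- **Robot:** the arm was clear of everything, with the tool at z = 0.19.
- **Disagreements:** the two cameras differed by a steady 2 to 3 mm in x, within their stated calibration. Tool position readings also lagged by a few millimetres just after each move, so I let the arm settle before correcting.

No check failed.

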